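Pack three part-used silicone cartridges, heaviest at the bottom, and chock them

TASK

Three look-alike part-used silicone cartridges are to be packed in the low wooden crate: heft them to find out which is the lightest. Lay the two heavier ones crosswise on the crate's floor between the wedge and the end wall opposite it, then push the wooden wedge along the floor against them until both are snug against each other and the end wall, and only then lay the lightest gently on top in the hollow between them. Leave the cast, the bur block and the pliers where they are.

Things in the scene. Friction and masses are not known exactly. Their poses are not given: they have to be found in the camera images.
- cartridge_1: one of three look-alike white cartridges lying on their sides: cylinder 52 mm across, 80 mm long, paper band round the middle, a grey outlet (22 mm across) 16 mm out of one end. Origin: on the axis, mid-length (its balance point), 26 mm over what it lies on; x axis along it towards the outlet. Contents unseen: 0.1 to 0.7 kg in all, the number says nothing of it. Rolls easily
- cartridge_2: another of the three cartridges, same size and axes as cartridge_1, weight unknown (0.1 to 0.7 kg)
- cartridge_3: another of the three cartridges, same size and axes as cartridge_1, weight unknown (0.1 to 0.7 kg)
- crate: low open plywood crate, does not move. Outside 128 x 292 x 40 mm high; inside 112 mm (its x) by 276 mm (its y); floor and walls 8 mm thick, so the inner floor is 8 mm up. Origin: centre of the underside. Its y axis runs along its length, from the end with the wedge to the opposite end wall. A 0.21 m high metal case and a tall bag stand close behind
- crate_end (a point): middle of the inner face of the crate's end wall opposite the wedge, at inner floor height (8 mm above the table); axes as the crate's. Crosswise cartridges snug against it have their axes 26 and 78 mm from it, 34 mm above the table; the one in the hollow on top 52 mm from it, 79 mm above the table
- chock: loose wooden wedge, 0.16 kg, on the crate's floor near its -y end: 70 mm wide (x), 40 long (y), 26 high. Origin: centre of the underside. Its 45 degree face looks to +y, to the cartridges' end; the back is upright at y = -20 mm, 40 mm or more free behind it. Pushed, it slides and moves cartridges before it; when they are snug its origin is 109 mm from crate_end and it stops hard
- cast_1: white plaster dental cast, 60 x 73 x 28 mm, lying loose in front of the cartridges; origin under its centre; a bystander
- bur_block: small wooden block with upright burs, 34 x 70 x 43 mm, loose behind the cartridges; origin under its centre; a bystander
- pliers: pliers with blue handles, 165 x 47 x 12 mm, lying loose in front of the cartridges, near the table edge; origin under the middle; a bystander

How it is judged:
By the outcome, as a careful person would: the job done as asked, in the order asked, and still so for the second after the job is handed in, with the robot touching nothing.
It also fails if it takes over 72 s, if anything falls off the work surface, if the arm or the gripper's body presses on something with over 40 N, if the wrist force passes 120 N, or if a joint passes its speed limit or range.

ROBOT

A 6-joint arm with a two-finger parallel gripper is mounted at the origin on a cart in front of the work surface, level with it; the furniture and walls round the work are solid. World frame = base frame: x ahead of the robot, y to its left, z up, the work surface at z = 0. Lengths are in mm, angles in rad, forces in N, time in s.
With the tool pointing down it reaches from about 275 to 1000 mm from the base axis. Payload 8.4 kg.
Tool frame: the origin (TCP) lies between the finger pads; the fingertips stand 22 mm ahead of it and the grasp point (between the pads) lies 3 mm ahead of it; z points along the fingers, y is the line along which they close (so a half turn about z gives the same grasp; the last joint's range is limited). The gripper opens to 85 mm and grips with 20 to 120 N. Pads are 22 mm wide; open, the fingers measure 114 mm over their backs; the gripper's body (76 mm by 85 mm) begins 54 mm behind the grasp point. The pads swing forward as they close: fully open they stand 13 mm farther back than shut.
Start: joints at [1.106, 0.353, 1.633, -0, 1.155, -0.002], TCP at [279.034, 559.257, 253.281] pointing down, gripper open.
Joint ranges: [-2.63, 2.63], [-0.92, 2.1], [0.06, 2.66], [-1.3, 4.44], [0, 2.69], [-3.02, 3.02]. Speed limits (rad/s): [2.22, 2.22, 2.79, 3.14, 3.14, 3.14].

INTERFACE

Orientations are given as [roll, pitch, yaw] about the fixed x, y, z axes, in that order (R = Rz(yaw) Ry(pitch) Rx(roll)).
In Python, from rig import r, grab_frame gives the robot as it stands.
- The arm moves only by the shell command python3 -m inch 'ROWS' [FORCE]. ROWS is JSON, a list of rows, each a list of 7 numbers: the turn, a rotation vector about the tool's x, y, z as a fraction of full scale, then the shift along the tool's x, y, z as a fraction of full scale, then the closure, from 0 (fully open) to 1 (shut). In form: [[rx, ry, rz, dx, dy, dz, fingers], ...]. A call has 1 to 8 rows; each row shifts and turns the commanded pose from where the row before left it, along the tool's axes as they then stand; what a row does not reach is not made up. Full scale, the value 1, is 2.5 cm for a shift and pi rad for a turn. A row lasts 1/12 s, in which the tool goes at most 41.7 mm and 7.16 degrees, less where a joint would pass 70% of its speed; a pose out of reach is approached as far as the arm can. A call with a number of a shift or a turn outside -1 to 1 is refused whole. A call with a gripper value outside its range is refused whole. The fingers move at their own pace and stop on an object; FORCE is the grip in N (left out, the last holds). Time passes only in rows, so rows that do not move let the fingers close. It gives the time, the measured TCP pose, the force, the opening and the grip force at its end, in the units of the state.
- r.sense(): the state, without advancing time (a new reading comes with each control period).
- grab_frame(name): name is "side" or "top" or "wrist"; returns a dict with "pixels" (384x512x3 uint8, red, green, blue), "z_map" (384x512 float32, mm along the optical axis (not along the pixel's ray), 0 where there is no reading), "vertical_fov" (degrees; the focal length in pixels is half the picture's height over the tangent of half this angle, whatever the lens; pixels are square), "cx", "cy" (the principal point, pixels), "dist" ([k1, k2, p1, p2, k3] as OpenCV has them; the pictures are not rectified), "cam_to_world" (4x4, takes a point from camera to world coordinates). Camera axes: x right, y down, z forward; pixel columns grow to the right and rows downward; lengths in mm; the calibration is good to about 2 mm. A picture is of the moment at which its call begins.
- r.sign_off(): hands the job in; it is judged then, once.
The state is a dict: "clock": time; "qpos": joint angles; "qvel": joint speeds; "joint_efforts": joint torques, N m; "eef_pos": TCP position; "tcp_rot": TCP orientation; "contact_force": force on the tool from outside, world axes, zero at the start; "wrist_torque": the same for the moment, N m; "opening": opening from 0.0 (shut) to 1.0 (fully open); "grasp_force": force on a finger pad.
Only numpy, scipy, OpenCV 4.12 (cv2) and the standard library are available. Lean on these libraries where they do the work, as an engineer would, in place of code of your own. Each camera call takes 0.05 s, during which the arm holds its last target. There are 200 camera calls.

## Working session

There is one attempt and no reset: what is moved stays moved. The work goes in short steps, Python scripts to look and compute and a shell command to move; the robot and the scene stay as the last step left them, time stands still between calls to the robot, and variables do not carry over. Pictures are saved under pics/ and viewed, at most 10 in all, crops included, and the job is handed in when it is done.

```bash
ls; mkdir -p pics; cat > h.py <<'E'
import numpy as np, cv2
from rig import r, grab_frame
from scipy.spatial.transform import Rotation as R
def K(f):
    h,w=f["pixels"].shape[:2]; fl=h/2/np.tan(np.radians(f["vertical_fov"])/2)
    return np.array([[fl,0,f["cx"]],[0,fl,f["cy"]],[0,0,1]])
def rays(f,uv):
    n=cv2.undistortPoints(np.array(uv,float).reshape(-1,1,2),K(f),np.array(f["dist"],float)).reshape(-1,2)
    return np.c_[n,np.ones(len(n))]
def onplane(f,uv,z):
    T=np.array(f["cam_to_world"]); d=rays(f,uv)@T[:3,:3].T; o=T[:3,3]
    return o+d*((z-o[2])/d[:,2])[:,None]
def cloud(f):
    h,w=f["pixels"].shape[:2]; v,u=np.mgrid[:h,:w]
    T=np.array(f["cam_to_world"]); n=rays(f,np.c_[u.ravel(),v.ravel()])
    P=(n*f["z_map"].reshape(-1,1))@T[:3,:3].T+T[:3,3]
    return P.reshape(h,w,3)
def save(f,n): cv2.imwrite("pics/"+n,cv2.cvtColor(f["pixels"],cv2.COLOR_RGB2BGR))
E
python3 - <<'E'
from h import *
for n in("top","side"):
    f=grab_frame(n); save(f,n+"0.png"); np.save(n+"0.npy",f,allow_pickle=True)
    print(n,np.array(f["cam_to_world"]).round(2).tolist(),f["vertical_fov"],f["dist"])
print(r.sense())
E
```

```text
pics
top [[0.01, -0.99, 0.13, 304.84], [-1.0, -0.01, 0.03, 74.24], [-0.03, -0.13, -0.99, 935.56], [0.0, 0.0, 0.0, 1.0]] 57.415580019679346 [-0.0105114  0.         0.         0.         0.       ]
side [[0.98, -0.07, 0.17, 222.42], [-0.19, -0.45, 0.87, -942.02], [0.02, -0.89, -0.46, 601.2], [0.0, 0.0, 0.0, 1.0]] 49.99568663394722 [-0.11439263  0.          0.          0.          0.        ]
{'clock': 0.1, 'qpos': array([ 1.10561118e+00,  3.53560936e-01,  1.63402383e+00, -3.14963974e-05,
        1.15521071e+00, -2.35655722e-03]), 'qvel': array([-0.00216825, -0.00248231, -0.00077821,  0.00282921, -0.00041374,
       -0.00015222]), 'joint_efforts': array([-7.98673573e-04, -6.06351542e+01, -3.42815816e+01, -5.06959304e-05,
        3.96438612e-03,  7.71414830e-05]), 'eef_pos': array([278.86311831, 558.91221391, 252.66332974]), 'tcp_rot': array([-3.14038976e+00,  2.59654968e-05,  2.67877681e+00]), 'contact_force': array([ 0.16969168, -0.07655665,  0.33331482]), 'wrist_torque': array([-0.01060564,  0.02731495, -0.00671688]), 'grasp_force': 0.0, 'opening': 0.9993662325164135}
```

```bash
python3 -c "
import cv2,numpy as np
a=cv2.imread('pics/top0.png');b=cv2.imread('pics/side0.png')
cv2.imwrite('pics/both.png',cv2.resize(a,(768,576)));cv2.imwrite('pics/side0b.png',b)"
```

```text
(no output)
```

View pics/both.png

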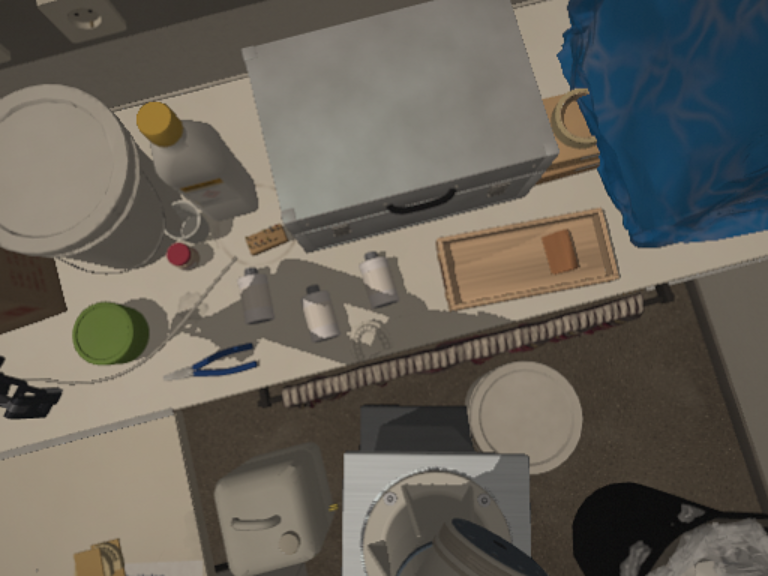

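View pics/side0b.png

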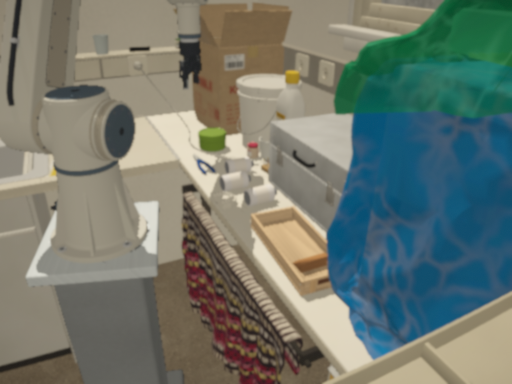

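The top view (at 1.5x) shows the cartridges at (257,295), (320,312) and (379,278) with outlets towards the image top. The crate spans about (440,240)-(618,275), with the wedge at (560,252), so the end wall opposite is on the left (world +y). The cast is at (370,340), the bur block at (267,240) and the pliers at (215,362).

```bash
cat > m.py <<'E'
from h import *
f=np.load("top0.npy",allow_pickle=True).item(); P=cloud(f); z=P[...,2]
im=f["pixels"]; v,u=np.mgrid[:384,:512]
print("table z", np.median(z[205:215,100:130]))
def rect(m,name,lo=30):
    n,l,s,c=cv2.connectedComponentsWithStats(m.astype(np.uint8))
    for i in range(1,n):
        if s[i,4]<lo: continue
        q=P[l==i]; (cx,cy),(w,h),a=cv2.minAreaRect(q[:,:2].astype(np.float32))
        print(name,"px",c[i].round(),s[i,4],"xy",round(cx,1),round(cy,1),"wh",round(w,1),round(h,1),"ang",round(a,1),"z",np.percentile(q[:,2],[5,50,95]).round(1))
roi=(u>140)&(u<285)&(v>145)&(v<250)
rect(roi&(z>12)&(z<62),"obj")
cr=(u>285)&(u<420)&(v>135)&(v<210)
rect(cr&(z>36)&(z<50),"crate rim"); rect(cr&(z>14)&(z<40)&(u>350),"in")
rect(cr&(z>24)&(z<37)&(u>355)&(u<390)&(v<187)&(v>148),"chock")
q=P[(u>180)&(u<370)&(v>100)&(v<170)&(z>100)&(z<190)]
print("case front", len(q)); 
for yy in range(-300,400,50):
    s=q[abs(q[:,1]-yy)<10]; 
    if len(s): print(yy,s[:,0].min().round())
E
python3 m.py
```

```text
table z 0.08388988525388186
obj px [240. 155.] 388 xy 531.5 122.0 wh 3.4 225.3 ang 15.1 z [13.6 35.3 59.1]
obj px [177. 158.] 330 xy 525.3 302.6 wh 35.0 69.7 ang 23.3 z [14.9 18.  40.5]
obj px [252. 186.] 653 xy 452.4 100.3 wh 96.1 50.7 ang 17.5 z [32.4 47.6 53.2]
obj px [170. 197.] 676 xy 422.0 314.5 wh 95.8 51.1 ang 12.7 z [29.  47.4 52.6]
obj px [212. 209.] 672 xy 392.5 201.6 wh 96.6 51.0 ang 16.9 z [31.3 47.4 52.9]
obj px [245. 226.] 543 xy 348.3 115.9 wh 59.1 71.9 ang 22.9 z [14.7 18.4 27. ]
crate rim px [298. 140.] 39 xy 570.5 -22.1 wh 1.5 65.8 ang 15.0 z [36.9 42.8 49.6]
crate rim px [352. 172.] 1026 xy 487.8 -157.3 wh 128.5 295.2 ang 11.1 z [37.5 40.7 43.5]
in px [391. 157.] 353 xy 501.4 -236.9 wh 125.8 132.3 ang 11.7 z [16.3 31.9 39.7]
in px [417. 150.] 31 xy 544.8 -333.5 wh 33.4 8.4 ang 19.8 z [24.4 35.5 39.5]
in px [373. 167.] 430 xy 500.9 -218.7 wh 67.8 40.7 ang 14.2 z [15.8 30.2 36.7]
chock px [376. 167.] 292 xy 502.4 -224.1 wh 67.6 29.4 ang 14.4 z [24.6 33.4 36.4]
case front 2039
-150 599.0
-100 576.0
-50 572.0
0 544.0
50 531.0
100 534.0
150 511.0
200 507.0
```

```bash
cat > plan.py <<'E'
import sys; from h import *
s=r.sense(); Rm=R.from_euler("xyz",s["tcp_rot"])
print("t %.2f pos %s yaw %.1f open %.2f grip %.1f F %s"%(s["clock"],s["eef_pos"].round(1),np.degrees(s["tcp_rot"][2])%360,s["opening"],s["grasp_force"],s["contact_force"].round(2)))
if len(sys.argv)>4:
    x,y,z,w=map(float,sys.argv[1:5]); T=R.from_euler("xyz",[np.pi,0,np.radians(w)])
    print("turn",((Rm.inv()*T).as_rotvec()/np.pi).round(4),"then shift(units)",(T.inv().apply(np.array([x,y,z])-s["eef_pos"])/25).round(3))
E
python3 - <<'E'
import numpy as np
c=np.array([487.8,-157.3]);a=np.radians(11.1);ex=np.array([np.cos(a),np.sin(a)]);ey=np.array([-np.sin(a),np.cos(a)])
for d in(48,52,122): print(d,c+ey*(138-d))
print("behind chock",c+ey*-108)
E
python3 -m inch '[[0,0,-0.037,0,0,0,0],[0,0,-0.037,0,0,0,0],[0,0,-0.037,0,0,0,0],[0,0,-0.037,0,0,0,0],[0,0,-0.037,0,0,0,0],[0,0,-0.033,0,0,0,0]]' 30
python3 plan.py 414.2 312.7 120 192.7
```

```text
48 [470.47302301 -68.98366024]
52 [471.24311088 -72.9088309 ]
122 [ 484.71964854 -141.59931738]
behind chock [ 508.59237238 -263.27960771]
clock: 0.6
eef_pos: [278.9, 559.0, 252.8]
tcp_rot: [-3.141, -0.001, -2.914]
contact_force: [0.3, 0.0, -0.1]
opening: 0.999
grasp_force: 0.0
t 0.60 pos [278.9 559.  252.8] yaw 193.1 open 1.00 grip 0.0 F [ 0.28  0.05 -0.06]
turn [-0.0002 -0.0002  0.002 ] then shift(units) [ -3.113 -10.802   5.314]
```

```bash

python3 -m inch '[[0,0,0,-0.26,-0.9,0,0],[0,0,0,-0.26,-0.9,0,0],[0,0,0,-0.26,-0.9,0,0],[0,0,0,-0.26,-0.9,0,0],[0,0,0,-0.26,-0.9,0,0],[0,0,0,-0.26,-0.9,0,0],[0,0,0,-0.26,-0.9,0.4,0],[0,0,0,-0.26,-0.9,0.8,0]]' >/dev/null
python3 -m inch '[[0,0,0,-0.26,-0.9,0.9,0],[0,0,0,-0.26,-0.9,0.9,0],[0,0,0,-0.26,-0.9,0.9,0],[0,0,0,-0.26,-0.9,0.8,0],[0,0,0,0,0,0.6,0],[0,0,0,0,0,0,0]]'
python3 plan.py 414.2 312.7 34 192.7
python3 - <<'E'
from h import *
f=grab_frame("wrist"); save(f,"w1.png"); np.save("w1.npy",f,allow_pickle=True)
P=cloud(f); z=P[...,2]; m=((z>20)&(z<60)&(np.hypot(P[...,0]-414,P[...,1]-313)<75)).astype(np.uint8)
n,l,s,c=cv2.connectedComponentsWithStats(m); i=1+s[1:,4].argmax(); q=P[l==i]
print(s[i],cv2.minAreaRect(q[:,:2].astype(np.float32)),np.percentile(q[:,2],[5,50,95,99]))
E
```

```text
clock: 1.77
eef_pos: [413.3, 310.7, 117.9]
tcp_rot: [-3.139, -0.005, -2.922]
contact_force: [-0.8, 0.1, 0.2]
opening: 0.996
grasp_force: 0.0
t 1.77 pos [413.3 310.7 117.9] yaw 192.6 open 1.00 grip 0.0 F [-0.8   0.12  0.17]
turn [-0.0007 -0.0016 -0.0005] then shift(units) [-0.051  0.069  3.355]
[ 225  156   69  119 7082] ((420.39495849609375, 317.6801452636719), (96.77119445800781, 51.12358474731445), 13.24938678741455) [32.16930028 47.32490502 51.04285455 51.62006304]
```

View pics/w1.png

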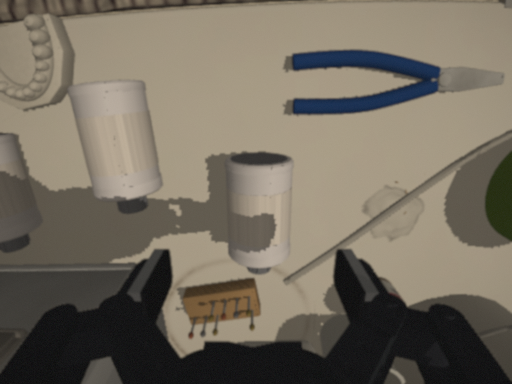

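The wrist view shows the cartridge at (260,210), midway between the fingers at (150,280) and (360,280). I'll go down, grip and heft it.

```bash

python3 -m inch '[[0,0,0,-0.04,0.145,0.8,0],[0,0,0,0,0,0.9,0],[0,0,0,0,0,0.9,0],[0,0,0,0,0,0.75,0],[0,0,0,0,0,0,0],[0,0,0,0,0,0,0.6],[0,0,0,0,0,0,1],[0,0,0,0,0,0,1]]' 40
python3 -m inch '[[0,0,0,0,0,0,1],[0,0,0,0,0,0,1],[0,0,0,0,0,0,1]]'
python3 plan.py
```

```text
clock: 2.48
eef_pos: [415.6, 317.6, 38.7]
tcp_rot: [3.141, 0.002, -2.919]
contact_force: [0.2, 1.0, -0.1]
opening: 0.608
grasp_force: 4.4
clock: 2.73
eef_pos: [415.6, 317.7, 38.9]
tcp_rot: [3.14, 0.002, -2.919]
contact_force: [-2.0, 0.3, 6.0]
opening: 0.593
grasp_force: 40.6
t 2.73 pos [415.6 317.7  38.9] yaw 192.7 open 0.59 grip 40.6 F [-2.02  0.32  6.02]
```

```bash
cat > w.py <<'E'
from h import *
a=[]
for i in range(6):
    grab_frame("wrist"); s=r.sense(); a.append(np.r_[s["contact_force"],s["wrist_torque"]])
a=np.array(a); print("F",a.mean(0).round(2),"sd",a.std(0).round(2))
E
python3 -m inch '[[0,0,0,0,0,-0.4,1],[0,0,0,0,0,-0.8,1],[0,0,0,0,0,-0.8,1],[0,0,0,0,0,-0.4,1],[0,0,0,0,0,0,1],[0,0,0,0,0,0,1],[0,0,0,0,0,0,1]]'
python3 w.py; python3 plan.py 413.5 314.5 34 192.7
```

```text
clock: 3.32
eef_pos: [414.2, 316.4, 96.5]
tcp_rot: [-3.141, -0.001, -2.92]
contact_force: [0.6, 0.4, -5.6]
opening: 0.594
grasp_force: 45.3
F [ 0.   -0.04 -5.88  0.   -0.03 -0.01] sd [0.59 0.51 0.57 0.04 0.01 0.03]
t 3.62 pos [414.5 316.6  96.4] yaw 192.7 open 0.59 grip 45.3 F [ 0.09 -0.16 -6.07]
turn [-0.0002 -0.0003  0.0001] then shift(units) [ 0.057 -0.072  2.495]
```

```bash

python3 -m inch '[[0,0,0,0,0,0.7,1],[0,0,0,0,0,0.8,1],[0,0,0,0,0,0.5,1],[0,0,0,0,0,0.3,1],[0,0,0,0,0,0.08,1],[0,0,0,0,0,0,1],[0,0,0,0,0,0,0.3],[0,0,0,0,0,0,0.3]]'
python3 -m inch '[[0,0,0,0,0,0,0.15],[0,0,0,0,0,0,0],[0,0,0,0,0,0,0],[0,0,0,0,0,-0.8,0],[0,0,0,0,0,-0.9,0],[0,0,0,0,0,-0.9,0],[0,0,0,0,0,-0.6,0]]'
python3 plan.py 384.8 199.3 112 196.9
python3 - <<'E'
from h import *
f=grab_frame("top"); P=cloud(f); z=P[...,2]; np.save("top1.npy",f,allow_pickle=True)
for x,y in((414,313),(385,199),(445,98)):
    m=(z>20)&(z<60)&(np.hypot(P[...,0]-x,P[...,1]-y)<65); print(m.sum(),cv2.minAreaRect(P[m][:,:2].astype(np.float32)))
E
```

```text
clock: 4.28
eef_pos: [415.5, 317.4, 38.1]
tcp_rot: [3.141, 0.002, -2.92]
contact_force: [0.9, 0.4, 0.1]
opening: 0.696
grasp_force: 0.0
clock: 4.87
eef_pos: [415.3, 317.2, 119.4]
tcp_rot: [3.141, 0.001, -2.919]
contact_force: [-0.3, 0.2, 0.3]
opening: 1.002
grasp_force: 0.0
t 4.87 pos [415.3 317.2 119.4] yaw 192.7 open 1.00 grip 0.0 F [-0.29  0.17  0.26]
turn [ 0.0002  0.0005 -0.0232] then shift(units) [ 2.538 -4.159  0.295]
252 ((422.59698486328125, 305.651611328125), (97.95880889892578, 28.405681610107422), 22.30242347717285)
671 ((392.42034912109375, 201.45135498046875), (96.70286560058594, 50.737823486328125), 16.899641036987305)
654 ((452.18280029296875, 100.20387268066406), (95.49451446533203, 50.701202392578125), 17.621864318847656)
```

```bash

python3 -m inch '[[0,0,-0.0232,0.42,-0.69,0,0],[0,0,0,0.42,-0.69,0,0],[0,0,0,0.42,-0.69,0,0],[0,0,0,0.42,-0.69,0,0],[0,0,0,0.42,-0.69,0,0],[0,0,0,0.42,-0.69,0,0],[0,0,0,0,0,0,0],[0,0,0,0,0,0,0]]'
python3 plan.py 384.8 199.3 36 196.9
```

```text
clock: 5.58
eef_pos: [383.0, 199.4, 117.4]
tcp_rot: [3.142, -0.0, -2.848]
contact_force: [-0.3, 0.4, -0.5]
opening: 1.0
grasp_force: 0.0
t 5.58 pos [383.  199.4 117.4] yaw 196.8 open 1.00 grip 0.0 F [-0.32  0.44 -0.52]
turn [ 0.     -0.     -0.0005] then shift(units) [-0.066 -0.023  3.257]
```

```bash

python3 -m inch '[[0,0,0,-0.06,-0.02,0.8,0],[0,0,0,0,0,0.9,0],[0,0,0,0,0,0.9,0],[0,0,0,0,0,0.65,0],[0,0,0,0,0,0,0.3],[0,0,0,0,0,0,1],[0,0,0,0,0,0,1],[0,0,0,0,0,0,1]]' 40
python3 -m inch '[[0,0,0,0,0,0,1],[0,0,0,0,0,-0.4,1],[0,0,0,0,0,-0.8,1],[0,0,0,0,0,-0.8,1],[0,0,0,0,0,-0.4,1],[0,0,0,0,0,0,1],[0,0,0,0,0,0,1],[0,0,0,0,0,0,1]]'
python3 w.py; python3 plan.py
```

```text
clock: 6.25
eef_pos: [385.4, 200.5, 37.2]
tcp_rot: [3.141, 0.001, -2.846]
contact_force: [0.5, 0.7, -3.8]
opening: 0.592
grasp_force: 42.3
clock: 6.92
eef_pos: [384.4, 199.7, 96.2]
tcp_rot: [-3.142, -0.0, -2.847]
contact_force: [-0.3, 0.2, -5.1]
opening: 0.591
grasp_force: 43.8
F [-0.1  -0.46 -4.61 -0.    0.01 -0.01] sd [0.43 0.15 0.52 0.03 0.02 0.01]
t 7.22 pos [384.4 199.7  95.8] yaw 196.9 open 0.60 grip 43.8 F [-0.82 -0.47 -5.14]
```

```bash

python3 -m inch '[[0,0,0,0,0,0.7,1],[0,0,0,0,0,0.8,1],[0,0,0,0,0,0.5,1],[0,0,0,0,0,0.3,1],[0,0,0,0,0,0.08,1],[0,0,0,0,0,0,1],[0,0,0,0,0,0,0.3],[0,0,0,0,0,0,0.3]]'
python3 -m inch '[[0,0,0,0,0,0,0.15],[0,0,0,0,0,0,0],[0,0,0,0,0,0,0],[0,0,0,0,0,-0.8,0],[0,0,0,0,0,-0.9,0],[0,0,0,0,0,-0.9,0],[0,0,0,0,0,-0.6,0]]'
python3 plan.py 444.7 97.8 112 197.5
```

```text
clock: 7.88
eef_pos: [385.4, 200.2, 37.1]
tcp_rot: [3.141, 0.001, -2.847]
contact_force: [-0.9, -0.4, -0.1]
opening: 0.7
grasp_force: 0.0
clock: 8.47
eef_pos: [385.2, 200.1, 118.5]
tcp_rot: [3.141, 0.001, -2.847]
contact_force: [0.4, 0.9, 0.3]
opening: 0.997
grasp_force: 0.0
t 8.47 pos [385.2 200.1 118.5] yaw 196.9 open 1.00 grip 0.0 F [0.39 0.94 0.27]
turn [ 0.0001  0.0005 -0.0033] then shift(units) [-1.039 -4.618  0.261]
```

```bash

python3 -m inch '[[0,0,-0.0033,-0.175,-0.77,0,0],[0,0,0,-0.175,-0.77,0,0],[0,0,0,-0.175,-0.77,0,0],[0,0,0,-0.175,-0.77,0,0],[0,0,0,-0.175,-0.77,0,0],[0,0,0,-0.175,-0.77,0,0],[0,0,0,0,0,0,0],[0,0,0,0,0,0,0]]'
python3 plan.py 444.7 97.8 36 197.5; python3 w.py
```

```text
clock: 9.13
eef_pos: [444.6, 97.0, 116.8]
tcp_rot: [3.142, 0.0, -2.838]
contact_force: [-0.6, 0.8, -1.0]
opening: 1.001
grasp_force: 0.0
t 9.13 pos [444.6  97.  116.8] yaw 197.4 open 1.00 grip 0.0 F [-0.56  0.76 -0.97]
turn [ 0.      0.0001 -0.0007] then shift(units) [-0.015  0.031  3.233]
F [-0.28  0.29  0.39  0.02  0.02  0.01] sd [0.6  0.55 0.43 0.03 0.03 0.02]
```

```bash

python3 -m inch '[[0,0,0,-0.015,0.03,0.8,0],[0,0,0,0,0,0.9,0],[0,0,0,0,0,0.9,0],[0,0,0,0,0,0.63,0],[0,0,0,0,0,0,0.3],[0,0,0,0,0,0,1],[0,0,0,0,0,0,1],[0,0,0,0,0,0,1]]' 40
python3 -m inch '[[0,0,0,0,0,0,1],[0,0,0,0,0,-0.4,1],[0,0,0,0,0,-0.8,1],[0,0,0,0,0,-0.8,1],[0,0,0,0,0,-0.4,1],[0,0,0,0,0,0,1],[0,0,0,0,0,0,1],[0,0,0,0,0,0,1]]'
python3 w.py; python3 plan.py 484.7 -141.6 100 191.1;  python3 plan.py 470.5 -69.0 100 191.1
```

```text
clock: 10.1
eef_pos: [445.0, 98.6, 37.0]
tcp_rot: [-3.141, 0.001, -2.836]
contact_force: [-1.0, 0.0, -2.5]
opening: 0.594
grasp_force: 42.0
clock: 10.77
eef_pos: [444.0, 98.2, 95.6]
tcp_rot: [3.142, -0.0, -2.836]
contact_force: [0.4, -0.1, -2.4]
opening: 0.594
grasp_force: 43.0
F [-0.15  0.16 -3.55 -0.02 -0.01 -0.01] sd [0.56 0.36 0.7  0.03 0.05 0.01]
t 11.07 pos [444.1  98.2  95.4] yaw 197.5 open 0.59 grip 43.0 F [-0.5   0.25 -3.05]
turn [ 0.     -0.0004  0.0355] then shift(units) [ 0.254 -9.727 -0.182]
t 11.07 pos [444.1  98.2  95.4] yaw 197.5 open 0.59 grip 43.0 F [-0.5   0.25 -3.05]
turn [ 0.     -0.0004  0.0355] then shift(units) [ 0.252 -6.768 -0.182]
```

```bash
python3 w.py; python3 w.py;python3 w.py
```

```text
F [-0.3   0.17 -2.92  0.01 -0.01 -0.01] sd [0.25 0.46 0.43 0.02 0.03 0.03]
F [-0.2   0.41 -3.3   0.01 -0.01  0.02] sd [0.46 0.65 0.42 0.01 0.03 0.04]
F [ 0.04 -0.24 -3.05 -0.01  0.02 -0.  ] sd [0.64 0.25 0.36 0.02 0.03 0.02]
```

C_a (nearest the crate) is the lightest: about 3.1 N, against 4.7 N for C_b and 5.9 N for C_c. I'll put it back and pick up C_b.

```bash

python3 -m inch '[[0,0,0,0,0,0.7,1],[0,0,0,0,0,0.8,1],[0,0,0,0,0,0.5,1],[0,0,0,0,0,0.3,1],[0,0,0,0,0,0.08,1],[0,0,0,0,0,0,1],[0,0,0,0,0,0,0.3],[0,0,0,0,0,0,0.3]]'
python3 -m inch '[[0,0,0,0,0,0,0.15],[0,0,0,0,0,0,0],[0,0,0,0,0,0,0],[0,0,0,0,0,-0.8,0],[0,0,0,0,0,-0.9,0],[0,0,0,0,0,-0.9,0],[0,0,0,0,0,-0.7,0]]'
python3 - <<'E'
from h import *
f=grab_frame("wrist"); save(f,"w2.png"); np.save("w2.npy",f,allow_pickle=True)
P=cloud(f); z=P[...,2]
m=(z>36)&(z<46)&(P[...,1]<40)&(P[...,0]<560); print("rim",m.sum(),cv2.minAreaRect(P[m][:,:2].astype(np.float32)))
f=grab_frame("top"); P=cloud(f); z=P[...,2]
for x,y in((414,313),(385,199),(445,98)):
    m=(z>20)&(z<60)&(np.hypot(P[...,0]-x,P[...,1]-y)<65); print(m.sum(),cv2.minAreaRect(P[m][:,:2].astype(np.float32)))
E
python3 plan.py 385 199.5 118 196.9
```

```text
clock: 12.63
eef_pos: [445.1, 98.4, 36.9]
tcp_rot: [-3.141, 0.001, -2.836]
contact_force: [-0.7, 0.1, -0.7]
opening: 0.699
grasp_force: 0.0
clock: 13.22
eef_pos: [444.7, 98.3, 120.5]
tcp_rot: [-3.142, 0.001, -2.836]
contact_force: [0.2, -0.6, -0.4]
opening: 1.001
grasp_force: 0.0
rim 4060 ((466.63018798828125, -57.46345520019531), (128.65248107910156, 97.68262481689453), 11.071243286132812)
668 ((420.4625549316406, 315.2673645019531), (96.35392761230469, 50.974422454833984), 13.332098007202148)
0 ((0.0, 0.0), (0.0, 0.0), 0.0)
0 ((0.0, 0.0), (0.0, 0.0), 0.0)
t 13.32 pos [446.2  98.7 121.5] yaw 197.5 open 1.00 grip 0.0 F [ 0.55  0.05 -0.28]
turn [-0.0001  0.0016  0.0033] then shift(units) [1.172 4.569 0.141]
```

```bash

python3 -m inch '[[0,0,0.0033,0.195,0.76,0.02,0],[0,0,0,0.195,0.76,0.02,0],[0,0,0,0.195,0.76,0.02,0],[0,0,0,0.195,0.76,0.02,0],[0,0,0,0.195,0.76,0.02,0],[0,0,0,0.195,0.76,0.02,0],[0,0,0,0,0,0,0],[0,0,0,0,0,0,0]]'
python3 plan.py 384.9 199.8 36 196.9
python3 - <<'E'
from h import *
f=grab_frame("wrist"); P=cloud(f); z=P[...,2]
for x,y in((385,199),(445,98)):
    m=(z>20)&(z<60)&(np.hypot(P[...,0]-x,P[...,1]-y)<65); print(m.sum(),cv2.minAreaRect(P[m][:,:2].astype(np.float32)))
E
```

```text
clock: 13.98
eef_pos: [382.5, 199.1, 115.3]
tcp_rot: [-3.141, -0.001, -2.844]
contact_force: [0.4, -0.4, -0.1]
opening: 1.0
grasp_force: 0.0
t 13.98 pos [382.5 199.1 115.3] yaw 197.0 open 1.00 grip 0.0 F [ 0.42 -0.37 -0.12]
turn [-0.0001 -0.0003  0.0007] then shift(units) [-1.020e-01 -1.000e-03  3.174e+00]
7231 ((389.607666015625, 202.0488739013672), (96.89929962158203, 51.48162078857422), 16.666893005371094)
6022 ((442.29931640625, 100.22425079345703), (80.74579620361328, 50.18193435668945), 18.516176223754883)
```

```bash

python3 -m inch '[[0,0,0,-0.06,0,0.8,0],[0,0,0,0,0,0.9,0],[0,0,0,0,0,0.9,0],[0,0,0,0,0,0.57,0],[0,0,0,0,0,0,0.3],[0,0,0,0,0,0,1],[0,0,0,0,0,0,1],[0,0,0,0,0,0,1]]' 40
python3 -m inch '[[0,0,0,0,0,0,1],[0,0,0,0,0,-0.4,1],[0,0,0,0,0,-0.8,1],[0,0,0,0,0,-0.8,1],[0,0,0,0,0,-0.8,1],[0,0,0,0,0,-0.6,1],[0,0,0,0,0,0,1],[0,0,0,0,0,0,1]]'
python3 plan.py 462.6 -70.5 118 191.1
```

```text
clock: 14.7
eef_pos: [385.2, 199.1, 37.6]
tcp_rot: [3.142, 0.001, -2.847]
contact_force: [1.1, 0.6, -4.9]
opening: 0.593
grasp_force: 42.2
clock: 15.37
eef_pos: [385.0, 199.5, 122.8]
tcp_rot: [3.141, 0.003, -2.847]
contact_force: [1.1, 0.7, -4.7]
opening: 0.592
grasp_force: 43.9
t 15.37 pos [385.  199.5 122.8] yaw 196.9 open 0.59 grip 43.9 F [ 1.09  0.69 -4.75]
turn [0.0002 0.0008 0.0322] then shift(units) [ -0.965 -11.195   0.193]
```

```bash

python3 -m inch '[[0,0,0.0322,0,-0.4,0,1],[0,0,0,-0.08,-0.9,0,1],[0,0,0,-0.08,-0.9,0,1],[0,0,0,-0.08,-0.9,0,1],[0,0,0,-0.08,-0.9,0,1],[0,0,0,-0.08,-0.9,0,1],[0,0,0,-0.08,-0.9,0,1],[0,0,0,-0.08,-0.9,0,1]]' >/dev/null
python3 -m inch '[[0,0,0,-0.08,-0.9,0,1],[0,0,0,-0.08,-0.9,0,1],[0,0,0,-0.08,-0.9,0,1],[0,0,0,-0.08,-0.9,0,1],[0,0,0,-0.08,-0.9,0,1],[0,0,0,0,0,0,1],[0,0,0,0,0,0,1],[0,0,0,0,0,0,1]]'
python3 plan.py 462.6 -70.5 46 191.1
python3 - <<'E'
from h import *
f=grab_frame("wrist"); save(f,"w3.png"); np.save("w3.npy",f,allow_pickle=True)
P=cloud(f); z=P[...,2]
m=(z>36)&(z<45)&(P[...,1]<40)&(P[...,0]<560); print("rim",m.sum(),cv2.minAreaRect(P[m][:,:2].astype(np.float32)))
E
```

```text
clock: 16.7
eef_pos: [462.0, -70.4, 120.8]
tcp_rot: [3.141, -0.002, -2.948]
contact_force: [0.1, 0.2, -5.1]
opening: 0.595
grasp_force: 43.9
t 16.70 pos [462.  -70.4 120.8] yaw 191.1 open 0.60 grip 43.9 F [ 0.09  0.19 -5.09]
turn [ 0.0003 -0.0007 -0.0002] then shift(units) [-0.024 -0.011  2.993]
rim 6085 ((480.5317687988281, -131.29135131835938), (127.98627471923828, 246.4161376953125), 11.130773544311523)
```

View pics/w3.png

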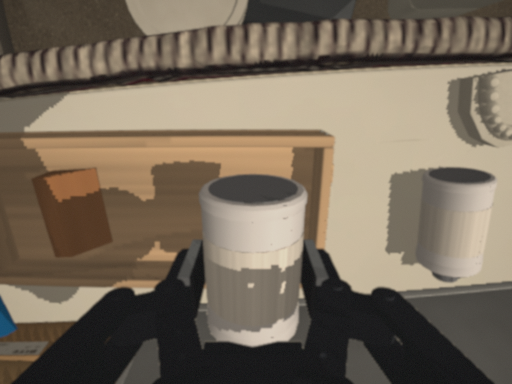

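The wrist view shows the held cartridge at (252,260) over the end of the crate. The end wall is at u≈325, the wedge is at (75,210), and the lightest cartridge is at (458,220).

```bash

python3 -m inch '[[0,0,0,0,-0.12,0.6,1],[0,0,0,0,0,0.8,1],[0,0,0,0,0,0.8,1],[0,0,0,0,0,0.5,1],[0,0,0,0,0,0.1,1],[0,0,0,0,0,0,1],[0,0,0,0,0,0,1]]'
python3 plan.py
```

```text
clock: 17.33
eef_pos: [463.7, -73.2, 52.1]
tcp_rot: [-3.142, 0.0, -2.947]
contact_force: [0.7, 1.2, -4.9]
opening: 0.595
grasp_force: 43.7
t 17.33 pos [463.7 -73.2  52.1] yaw 191.2 open 0.60 grip 43.7 F [ 0.74  1.18 -4.89]
```

```bash

python3 -m inch '[[0,0,0,0,0,0.12,1],[0,0,0,0,0,0.08,1],[0,0,0,0,0,0.04,1],[0,0,0,0,0,0,1]]'
python3 -m inch '[[0,0,0,0,0,0.04,1],[0,0,0,0,0,0,1]]'
```

```text
clock: 17.67
eef_pos: [463.7, -73.6, 45.9]
tcp_rot: [-3.141, 0.0, -2.948]
contact_force: [-0.4, -0.2, -4.7]
opening: 0.591
grasp_force: 43.8
clock: 17.83
eef_pos: [463.8, -73.7, 45.6]
tcp_rot: [-3.142, 0.0, -2.948]
contact_force: [-2.6, 0.7, 8.2]
opening: 0.594
grasp_force: 45.4
```

```bash

python3 -m inch '[[0,0,0,0,0,-0.02,1],[0,0,0,0,0,0,0.3],[0,0,0,0,0,0,0.3],[0,0,0,0,0,0,0.3],[0,0,0,0,0,-0.5,0.3],[0,0,0,0,0,-0.9,0.3],[0,0,0,0,0,-0.9,0.3],[0,0,0,0,0,-0.9,0.2]]'
python3 plan.py 413.5 316 118 193.2
python3 - <<'E'
from h import *
f=grab_frame("wrist"); save(f,"w4.png"); np.save("w4.npy",f,allow_pickle=True)
P=cloud(f); z=P[...,2]
m=(z>46)&(z<62)&(np.hypot(P[...,0]-464,P[...,1]+73)<65);print(m.sum(),cv2.minAreaRect(P[m][:,:2].astype(np.float32)))
E
```

```text
clock: 18.5
eef_pos: [463.5, -73.6, 126.1]
tcp_rot: [3.141, -0.0, -2.948]
contact_force: [0.5, -0.1, -0.6]
opening: 0.798
grasp_force: 0.0
t 18.50 pos [463.5 -73.6 126.1] yaw 191.1 open 0.80 grip 0.0 F [ 0.47 -0.11 -0.65]
turn [ 0.0001 -0.0002 -0.0116] then shift(units) [-1.614 15.629  0.323]
6136 ((466.621826171875, -72.44929504394531), (92.02030181884766, 45.0528450012207), 11.044326782226562)
```

```bash

python3 -m inch '[[0,0,-0.0116,0,0.4,0,0],[0,0,0,-0.095,0.9,0,0],[0,0,0,-0.095,0.9,0,0],[0,0,0,-0.095,0.9,0,0],[0,0,0,-0.095,0.9,0,0],[0,0,0,-0.095,0.9,0,0],[0,0,0,-0.095,0.9,0,0],[0,0,0,-0.095,0.9,0,0]]' >/dev/null
python3 -m inch '[[0,0,0,-0.095,0.9,0,0],[0,0,0,-0.095,0.9,0,0],[0,0,0,-0.095,0.9,0,0],[0,0,0,-0.095,0.9,0,0],[0,0,0,-0.095,0.9,0,0],[0,0,0,-0.095,0.9,0,0],[0,0,0,-0.095,0.9,0,0],[0,0,0,-0.095,0.9,0,0]]' >/dev/null
python3 -m inch '[[0,0,0,-0.095,0.9,0.1,0],[0,0,0,-0.095,0.8,0.1,0],[0,0,0,0,0,0,0],[0,0,0,0,0,0,0]]'
python3 plan.py 413.3 315 36 193.2
python3 - <<'E'
from h import *
f=grab_frame("wrist"); P=cloud(f); z=P[...,2]
m=(z>20)&(z<60)&(np.hypot(P[...,0]-414,P[...,1]-314)<65); print(m.sum(),cv2.minAreaRect(P[m][:,:2].astype(np.float32)))
E
```

```text
clock: 20.22
eef_pos: [413.1, 315.9, 119.1]
tcp_rot: [-3.141, -0.002, -2.908]
contact_force: [0.6, -0.5, -0.3]
opening: 1.003
grasp_force: 0.0
t 20.22 pos [413.1 315.9 119.1] yaw 193.4 open 1.00 grip 0.0 F [ 0.59 -0.49 -0.27]
turn [-0.0002 -0.0005  0.001 ] then shift(units) [-0.    -0.038  3.324]
7076 ((418.5335693359375, 318.2786560058594), (97.104736328125, 51.24812698364258), 13.141547203063965)
```

```bash

python3 -m inch '[[0,0,0,0,0,0.8,0],[0,0,0,0,0,0.9,0],[0,0,0,0,0,0.9,0],[0,0,0,0,0,0.68,0],[0,0,0,0,0,0,0.3],[0,0,0,0,0,0,1],[0,0,0,0,0,0,1],[0,0,0,0,0,0,1]]' 40
python3 -m inch '[[0,0,0,0,0,0,1],[0,0,0,0,0,-0.4,1],[0,0,0,0,0,-0.8,1],[0,0,0,0,0,-0.8,1],[0,0,0,0,0,-0.8,1],[0,0,0,0,0,-0.6,1],[0,0,0,0,0,0,1],[0,0,0,0,0,0,1]]'
python3 plan.py 476.5 -147 120 191.1
```

```text
clock: 20.93
eef_pos: [414.7, 315.4, 39.3]
tcp_rot: [3.141, 0.001, -2.911]
contact_force: [0.8, -1.0, -2.9]
opening: 0.585
grasp_force: 42.4
clock: 21.6
eef_pos: [414.6, 315.7, 124.3]
tcp_rot: [3.141, 0.002, -2.911]
contact_force: [-0.5, 0.6, -6.4]
opening: 0.589
grasp_force: 44.5
t 21.60 pos [414.6 315.7 124.3] yaw 193.2 open 0.59 grip 44.5 F [-0.47  0.59 -6.38]
turn [0.0003 0.0006 0.0117] then shift(units) [  1.133 -18.637   0.171]
```

```bash

python3 -m inch '[[0,0,0.0117,0,-0.4,0,1],[0,0,0,0.05,-0.9,0,1],[0,0,0,0.05,-0.9,0,1],[0,0,0,0.05,-0.9,0,1],[0,0,0,0.05,-0.9,0,1],[0,0,0,0.05,-0.9,0,1],[0,0,0,0.05,-0.9,0,1],[0,0,0,0.05,-0.9,0,1]]' >/dev/null
python3 -m inch '[[0,0,0,0.05,-0.9,0,1],[0,0,0,0.05,-0.9,0,1],[0,0,0,0.05,-0.9,0,1],[0,0,0,0.05,-0.9,0,1],[0,0,0,0.05,-0.9,0,1],[0,0,0,0.05,-0.9,0,1],[0,0,0,0.05,-0.9,0,1],[0,0,0,0.05,-0.9,0,1]]' >/dev/null
python3 -m inch '[[0,0,0,0.05,-0.9,0,1],[0,0,0,0.05,-0.9,0,1],[0,0,0,0.05,-0.9,0,1],[0,0,0,0.05,-0.9,0,1],[0,0,0,0,-0.4,0,1],[0,0,0,0,0,0,1],[0,0,0,0,0,0,1],[0,0,0,0,0,0,1]]'
python3 plan.py 478.8 -148.3 55 191.1
python3 - <<'E'
from h import *
f=grab_frame("wrist"); save(f,"w5.png"); np.save("w5.npy",f,allow_pickle=True)
P=cloud(f); z=P[...,2]
m=(z>36)&(z<46)&(P[...,1]<40)&(P[...,0]<560); print("rim",m.sum(),cv2.minAreaRect(P[m][:,:2].astype(np.float32)))
m=(z>48)&(z<62)&(np.hypot(P[...,0]-464,P[...,1]+73)<65);print(m.sum(),cv2.minAreaRect(P[m][:,:2].astype(np.float32)))
E
```

```text
clock: 23.6
eef_pos: [476.4, -127.6, 122.6]
tcp_rot: [3.141, -0.002, -2.949]
contact_force: [-0.8, 0.3, -6.5]
opening: 0.589
grasp_force: 44.4
t 23.60 pos [ 476.4 -127.6  122.6] yaw 191.0 open 0.59 grip 44.4 F [-0.78  0.29 -6.45]
turn [ 0.0003 -0.0005 -0.0003] then shift(units) [ 0.067 -0.831  2.703]
rim 9140 ((488.940673828125, -173.57513427734375), (128.93447875976562, 332.74346923828125), 10.941048622131348)
5060 ((461.07379150390625, -74.17324829101562), (80.85594940185547, 42.41715621948242), 11.335596084594727)
```

View pics/w5.png

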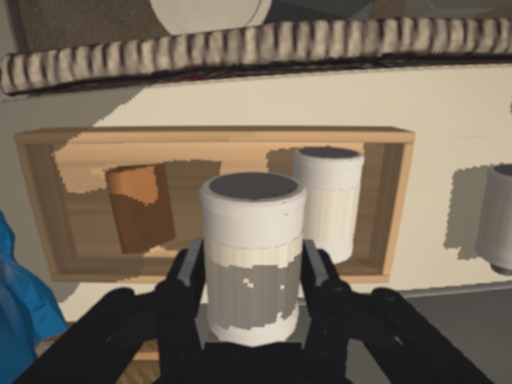

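The view shows the first cartridge lying crosswise in the crate at (330,205), clear of the end wall at u≈400. The wedge is at (140,210). The held cartridge needs to go another 20 mm towards the wedge.

```bash

python3 -m inch '[[0,0,0,0.03,-0.42,0,1],[0,0,0,0.03,-0.42,0,1],[0,0,0,0,0,0.6,1],[0,0,0,0,0,0.8,1],[0,0,0,0,0,0.8,1],[0,0,0,0,0,0.5,1],[0,0,0,0,0,0.05,1],[0,0,0,0,0,0,1]]'
python3 plan.py 478.8 -148.3 47.4 191.1
```

```text
clock: 24.32
eef_pos: [479.7, -149.3, 54.1]
tcp_rot: [3.141, -0.001, -2.948]
contact_force: [0.3, 0.6, -5.7]
opening: 0.587
grasp_force: 44.2
t 24.32 pos [ 479.7 -149.3   54.1] yaw 191.1 open 0.59 grip 44.2 F [ 0.3   0.63 -5.71]
turn [ 0.0002 -0.0004 -0.    ] then shift(units) [0.025 0.048 0.266]
```

```bash

python3 -m inch '[[0,0,0,0,0.05,0.14,1],[0,0,0,0,0,0.08,1],[0,0,0,0,0,0.03,1],[0,0,0,0,0,0,1]]'
python3 -m inch '[[0,0,0,0,0,0.03,1],[0,0,0,0,0,0,1]]'
```

```text
clock: 24.65
eef_pos: [480.0, -148.0, 48.7]
tcp_rot: [-3.141, 0.001, -2.948]
contact_force: [0.2, -0.3, -5.9]
opening: 0.589
grasp_force: 44.3
clock: 24.82
eef_pos: [479.9, -148.0, 47.8]
tcp_rot: [-3.141, 0.0, -2.948]
contact_force: [-1.6, -0.2, -5.4]
opening: 0.588
grasp_force: 44.3
```

```bash

python3 -m inch '[[0,0,0,0,0,0.03,1],[0,0,0,0,0,0,1]]'
python3 -m inch '[[0,0,0,0,0,0,0.3],[0,0,0,0,0,0,0.3],[0,0,0,0,0,0,0.3],[0,0,0,0,0,-0.5,0.3],[0,0,0,0,0,-0.9,0.3],[0,0,0,0,0,-0.9,0.4],[0,0,0,0,0,-0.9,0.5],[0,0,0,0,0,-0.3,0.5]]'
python3 - <<'E'
from h import *
f=grab_frame("wrist"); save(f,"w6.png"); np.save("w6.npy",f,allow_pickle=True)
P=cloud(f); z=P[...,2]
for c in((464,-73),(480,-148)):
    m=(z>48)&(z<62)&(np.hypot(P[...,0]-c[0],P[...,1]-c[1])<48);print(m.sum(),cv2.minAreaRect(P[m][:,:2].astype(np.float32)))
m=(z>13)&(z<37)&(np.hypot(P[...,0]-501,P[...,1]+219)<36)
print("wedge",m.sum(),cv2.minAreaRect(P[m][:,:2].astype(np.float32)))
m=(z>29)&(z<37)&(np.hypot(P[...,0]-501,P[...,1]+219)<45);q=P[m]
print("wedge top",cv2.minAreaRect(q[:,:2].astype(np.float32)))
E
python3 plan.py 507 -264 100 101.1
```

```text
clock: 24.98
eef_pos: [479.9, -148.0, 47.3]
tcp_rot: [-3.141, 0.0, -2.948]
contact_force: [-0.9, 0.7, 2.4]
opening: 0.593
grasp_force: 45.3
clock: 25.65
eef_pos: [481.3, -148.4, 137.2]
tcp_rot: [-3.14, 0.004, -2.948]
contact_force: [1.4, -0.7, -0.9]
opening: 0.5
grasp_force: 0.0
5210 ((461.177978515625, -73.99342346191406), (81.37238311767578, 43.84441375732422), 10.731724739074707)
5322 ((476.5634765625, -148.2039031982422), (81.13976287841797, 43.43735122680664), 11.170584678649902)
wedge 3579 ((500.3160095214844, -217.72972106933594), (70.93634796142578, 37.34001922607422), 13.79879379272461)
wedge top ((502.1954650878906, -225.27984619140625), (70.89849853515625, 21.84231185913086), 13.856546401977539)
t 25.70 pos [ 481.5 -148.5  137.2] yaw 191.1 open 0.50 grip 0.0 F [0.97 0.39 1.3 ]
turn [0.0005 0.0017 0.4999] then shift(units) [-4.73   0.111  1.49 ]
```

```bash

python3 -m inch '[[0,0,0.0385,0,0,0,0.5],[0,0,0.0385,0,0,0,0.5],[0,0,0.0385,0,0,0,0.5],[0,0,0.0385,0,0,0,0.5],[0,0,0.0385,0,0,0,0.5],[0,0,0.0385,0,0,0,0.5],[0,0,0.0385,0,0,0,0.5],[0,0,0.0385,0,0,0,0.5]]' >/dev/null
python3 -m inch '[[0,0,0.0385,0,0,0,0.5],[0,0,0.0385,0,0,0,0.5],[0,0,0.0385,0,0,0,0.5],[0,0,0.0385,0,0,0,0.5],[0,0,0.0385,0,0,0,0.5],[0,0,0,-0.7,0,0,0.5],[0,0,0,-0.8,0,0,0.5],[0,0,0,-0.8,0,0,0.5]]' >/dev/null
python3 -m inch '[[0,0,0,-0.8,0,0,0.5],[0,0,0,-0.8,0,0,0.5],[0,0,0,-0.8,0.1,0,0.5],[0,0,0,0,0,0,0.5],[0,0,0,0,0,0,0.5]]'
python3 plan.py 507 -264 34 101.1
python3 - <<'E'
from h import *
f=grab_frame("wrist"); save(f,"w7.png"); np.save("w7.npy",f,allow_pickle=True)
E
```

```text
clock: 27.45
eef_pos: [504.2, -263.3, 133.0]
tcp_rot: [-3.141, -0.001, 1.761]
contact_force: [-1.1, -0.1, 0.1]
opening: 0.499
grasp_force: 0.0
t 27.45 pos [ 504.2 -263.3  133. ] yaw 100.9 open 0.50 grip 0.0 F [-1.05 -0.13  0.11]
turn [-0.0003 -0.0003 -0.001 ] then shift(units) [-0.049  0.104  3.962]
```

View pics/w7.png

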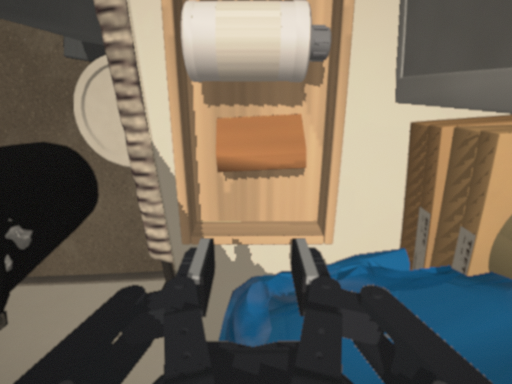

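The view shows the wedge at (261,143) and the second cartridge at (250,40). The fingers at (200,270) and (308,270) sit centred on the wedge. The blue bag is near the lower right, so I'll check its clearance first.

```bash
python3 - <<'E'
from h import *
a=np.radians(11.1);ex=np.array([np.cos(a),np.sin(a)]);ey=np.array([-np.sin(a),np.cos(a)])
for n in("top0","w7","side0"):
    f=np.load(n+".npy",allow_pickle=True).item(); P=cloud(f).reshape(-1,3)
    ok=(f["z_map"].ravel()>0); 
    if n=="w7": ok&=(f["z_map"].ravel()>165)
    P=P[ok]; d=P[:,:2]-[507,-264]; X=d@ex; Y=d@ey
    for lo,hi in((55,90),(90,130),(130,200),(200,300),(300,500)):
        m=(P[:,2]>lo)&(P[:,2]<hi)&(abs(X)<160)&(Y<60)&(Y>-150)
        if m.sum()<3: continue
        Z=np.c_[X[m],Y[m],P[m,2]]; i=np.hypot(Z[:,0],Z[:,1]).argsort()[:3]
        print(n,lo,m.sum(),Z[i].round().tolist())
E
```

```text
top0 55 309 [[-7.0, -60.0, 78.0], [-3.0, -61.0, 83.0], [-14.0, -60.0, 74.0]]
top0 90 861 [[21.0, -44.0, 117.0], [24.0, -43.0, 115.0], [19.0, -46.0, 122.0]]
top0 130 1859 [[1.0, -51.0, 142.0], [3.0, -51.0, 143.0], [1.0, -51.0, 151.0]]
top0 200 3638 [[2.0, -53.0, 282.0], [7.0, -53.0, 290.0], [7.0, -54.0, 286.0]]
top0 300 4746 [[3.0, -54.0, 303.0], [-31.0, -46.0, 401.0], [5.0, -55.0, 302.0]]
w7 55 6685 [[-0.0, -57.0, 80.0], [-4.0, -57.0, 76.0], [-9.0, -56.0, 72.0]]
w7 90 9189 [[15.0, -44.0, 109.0], [21.0, -42.0, 117.0], [19.0, -43.0, 117.0]]
side0 55 581 [[-18.0, -62.0, 68.0], [-19.0, -62.0, 76.0], [-18.0, -62.0, 74.0]]
side0 90 682 [[-21.0, -56.0, 125.0], [-23.0, -55.0, 122.0], [-23.0, -57.0, 121.0]]
side0 130 1348 [[-22.0, -56.0, 132.0], [-25.0, -56.0, 133.0], [-23.0, -58.0, 131.0]]
side0 200 2030 [[-0.0, -57.0, 292.0], [-1.0, -58.0, 284.0], [-1.0, -59.0, 290.0]]
side0 300 5382 [[-5.0, -37.0, 485.0], [-13.0, -35.0, 481.0], [-7.0, -38.0, 485.0]]
```

```bash

python3 -m inch '[[0,0,0,0.31,0.1,0,0.5],[0,0,0,0,0,0.7,0.5],[0,0,0,0,0,0.7,0.5],[0,0,0,0,0,0.7,0.5],[0,0,0,0,0,0.4,0.5],[0,0,0,0,0,0,0.5],[0,0,0,0,0,0,0.5]]'
python3 plan.py 505.3 -255.2 34 101.1
python3 - <<'E'
from h import *
f=grab_frame("wrist"); save(f,"w8.png"); np.save("w8.npy",f,allow_pickle=True)
E
```

```text
clock: 28.08
eef_pos: [505.3, -253.8, 71.6]
tcp_rot: [-3.141, -0.001, 1.763]
contact_force: [0.0, -0.1, 0.7]
opening: 0.502
grasp_force: 0.0
t 28.08 pos [ 505.3 -253.8   71.6] yaw 101.0 open 0.50 grip 0.0 F [ 0.04 -0.11  0.67]
turn [-0.0003 -0.0003 -0.0004] then shift(units) [-0.053 -0.008  1.503]
```

View pics/w8.png

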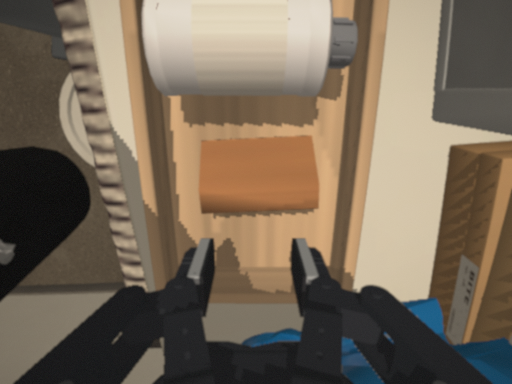

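The fingertips at (205,245) and (300,245) are still behind the wedge's back edge at v≈212, so I can go down.

```bash

python3 -m inch '[[0,0,0,-0.03,0,0.4,0.5],[0,0,0,0,0,0.4,0.5],[0,0,0,0,0,0.4,0.5],[0,0,0,0,0,0.25,0.5],[0,0,0,0,0,0,0.5],[0,0,0,0,0,0,0.5]]'
python3 plan.py 505.3 -255.2 34 101.1
```

```text
clock: 28.63
eef_pos: [505.2, -255.3, 34.8]
tcp_rot: [-3.14, -0.001, 1.763]
contact_force: [-0.8, 0.6, 0.5]
opening: 0.501
grasp_force: 0.0
t 28.63 pos [ 505.2 -255.3   34.8] yaw 101.0 open 0.50 grip 0.0 F [-0.76  0.58  0.53]
turn [-0.0004 -0.0003 -0.0006] then shift(units) [0.003 0.003 0.032]
```

```bash

python3 -m inch '[[0,0,0,0.15,0,0,0.5],[0,0,0,0.15,0,0,0.5],[0,0,0,0.15,0,0,0.5],[0,0,0,0.15,0,0,0.5],[0,0,0,0.15,0,0,0.5],[0,0,0,0.15,0,0,0.5],[0,0,0,0.15,0,0,0.5],[0,0,0,0.15,0,0,0.5]]'
python3 -m inch '[[0,0,0,0.15,0,0,0.5],[0,0,0,0.15,0,0,0.5],[0,0,0,0.15,0,0,0.5],[0,0,0,0.15,0,0,0.5],[0,0,0,0.15,0,0,0.5],[0,0,0,0.15,0,0,0.5],[0,0,0,0.15,0,0,0.5],[0,0,0,0.15,0,0,0.5]]'
python3 -m inch '[[0,0,0,0.15,0,0,0.5],[0,0,0,0.15,0,0,0.5],[0,0,0,0.15,0,0,0.5],[0,0,0,0.15,0,0,0.5],[0,0,0,0.15,0,0,0.5],[0,0,0,0.1,0,0,0.5]]'
python3 plan.py; python3 - <<'E'
from h import *
f=grab_frame("wrist"); save(f,"w9.png"); np.save("w9.npy",f,allow_pickle=True)
P=cloud(f); z=P[...,2]; a=np.radians(11.1);ex=np.array([np.cos(a),np.sin(a)]);ey=np.array([-np.sin(a),np.cos(a)])
d=P[...,:2]-[487.8,-157.3]; X=d@ex;Y=d@ey
m=(abs(X)<20); 
for lo,hi,n in((52,64,"tops"),(36,43,"rim")):
    k=m&(z>lo)&(z<hi)&(Y>-50); h,_=np.histogram(Y[k],bins=np.arange(-50,170,5)); print(n,[(int(b),int(c)) for b,c in zip(np.arange(-50,170,5),h) if c])
E
```

```text
clock: 29.3
eef_pos: [500.1, -225.7, 35.7]
tcp_rot: [3.141, 0.0, 1.763]
contact_force: [0.5, -1.7, 1.8]
opening: 0.497
grasp_force: 0.6
clock: 29.97
eef_pos: [494.2, -196.2, 35.5]
tcp_rot: [-3.142, 0.0, 1.763]
contact_force: [0.2, -2.1, 0.8]
opening: 0.496
grasp_force: 0.8
clock: 30.47
eef_pos: [490.0, -175.2, 35.5]
tcp_rot: [-3.141, -0.0, 1.763]
contact_force: [-0.3, -1.3, 1.2]
opening: 0.501
grasp_force: 0.6
t 30.47 pos [ 490.  -175.2   35.5] yaw 101.0 open 0.50 grip 0.6 F [-0.33 -1.29  1.2 ]
tops [(-30, 13), (-25, 17), (-20, 12), (-15, 15), (-10, 13), (25, 122), (30, 1035), (35, 1338), (40, 1519), (45, 1705), (50, 1812), (55, 1838), (60, 1331), (65, 2), (75, 8), (80, 1679), (85, 2493), (90, 1951)]
rim [(-30, 16), (-25, 21), (-20, 23), (-15, 21), (-10, 32), (20, 53), (65, 36), (70, 932), (75, 128)]
```

View pics/w9.png

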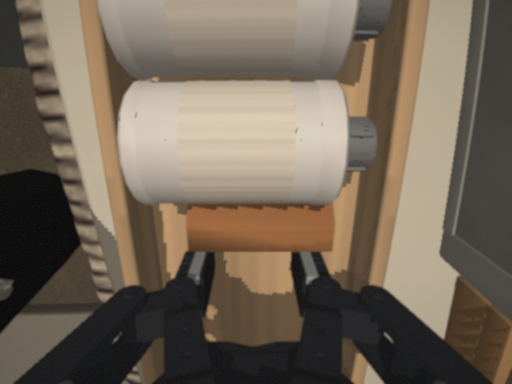

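The view shows the wedge at (260,228) touching the second cartridge at (250,140), with the first just ahead at (240,35). I'll push on gently until it stops.

```bash

python3 -m inch '[[0,0,0,0.08,0,0,0.5],[0,0,0,0.08,0,0,0.5],[0,0,0,0.08,0,0,0.5],[0,0,0,0.08,0,0,0.5],[0,0,0,0.08,0,0,0.5],[0,0,0,0.08,0,0,0.5],[0,0,0,0.06,0,0,0.5]]'
python3 -m inch '[[0,0,0,0.04,0,0,0.5],[0,0,0,0.04,0,0,0.5],[0,0,0,0,0,0,0.5]]'
```

```text
clock: 31.1
eef_pos: [487.5, -162.2, 35.5]
tcp_rot: [-3.142, -0.0, 1.763]
contact_force: [-0.2, -0.3, 0.4]
opening: 0.497
grasp_force: 0.4
clock: 31.35
eef_pos: [487.2, -160.3, 35.5]
tcp_rot: [-3.141, -0.0, 1.763]
contact_force: [0.2, -0.4, -0.8]
opening: 0.502
grasp_force: 0.0
```

```bash

python3 -m inch '[[0,0,0,0.04,0,0,0.5],[0,0,0,0,0,0,0.5]]'; python3 plan.py
```

```text
clock: 31.52
eef_pos: [487.0, -159.4, 35.5]
tcp_rot: [3.142, -0.0, 1.763]
contact_force: [0.5, -0.8, -0.0]
opening: 0.499
grasp_force: 0.2
t 31.52 pos [ 487.  -159.4   35.5] yaw 101.0 open 0.50 grip 0.2 F [ 0.51 -0.79 -0.04]
```

```bash

python3 -m inch '[[0,0,0,0.04,0,0,0.5],[0,0,0,0.04,0,0,0.5],[0,0,0,0,0,0,0.5]]'; 
python3 -m inch '[[0,0,0,0.04,0,0,0.5],[0,0,0,0,0,0,0.5]]'
```

```text
clock: 31.77
eef_pos: [487.0, -158.3, 35.7]
tcp_rot: [3.141, 0.001, 1.763]
contact_force: [-0.9, -6.2, 0.1]
opening: 0.498
grasp_force: 3.5
clock: 31.93
eef_pos: [487.2, -158.0, 35.9]
tcp_rot: [3.141, 0.003, 1.764]
contact_force: [-0.6, -11.7, 0.1]
opening: 0.5
grasp_force: 5.9
```

```bash
python3 - <<'E'
from h import *
f=grab_frame("wrist"); P=cloud(f); z=P[...,2]; a=np.radians(11.1);ex=np.array([np.cos(a),np.sin(a)]);ey=np.array([-np.sin(a),np.cos(a)])
d=P[...,:2]-[487.8,-157.3]; X=d@ex;Y=d@ey
for x0 in(-35,-10,15):
    m=(abs(X-x0)<8)
    for lo,hi,n in((57.5,64,"tops"),(37,43,"rim")):
        k=m&(z>lo)&(z<hi)&(Y>5)&(Y<160); b=np.arange(0,160,4); h,_=np.histogram(Y[k],bins=b); print(x0,n,[(int(q),int(c)) for q,c in zip(b,h) if c>5])
save(f,"w10.png")
E
```

```text
-35 tops [(4, 137), (8, 85), (12, 186), (52, 94), (56, 427), (60, 501), (64, 525), (68, 262), (72, 15), (100, 8), (104, 294), (108, 556)]
-35 rim [(4, 80), (8, 40), (36, 16), (84, 139), (88, 255)]
-10 tops [(52, 169), (56, 448), (60, 515), (64, 543), (68, 411), (72, 47), (100, 10), (104, 413), (108, 562)]
-10 rim [(84, 181), (88, 230)]
15 tops [(8, 22), (12, 26), (52, 123), (56, 429), (60, 507), (64, 525), (68, 335), (72, 30), (100, 9), (104, 360), (108, 547)]
15 rim [(4, 14), (8, 60), (36, 21), (84, 161), (88, 246), (92, 6)]
```

```bash

python3 -m inch '[[0,0,0,0.04,0,0,0.5],[0,0,0,0,0,0,0.5],[0,0,0,0,0,0,0.5]]'
python3 -m inch '[[0,0,0,-0.1,0,0,0.5],[0,0,0,-0.2,0,0,0.5],[0,0,0,0,0,0,0.5],[0,0,0,0,0,-0.6,0.4],[0,0,0,0,0,-0.9,0.2],[0,0,0,0,0,-0.9,0],[0,0,0,0,0,-0.9,0],[0,0,0,0,0,-0.3,0]]'
python3 - <<'E'
from h import *
f=grab_frame("wrist"); P=cloud(f); z=P[...,2]; a=np.radians(11.1);ex=np.array([np.cos(a),np.sin(a)]);ey=np.array([-np.sin(a),np.cos(a)])
d=P[...,:2]-[487.8,-157.3]; X=d@ex;Y=d@ey
for lo,hi,n in((57.5,64,"tops"),(37,43,"rim")):
    k=(abs(X+10)<8)&(z>lo)&(z<hi)&(Y>5)&(Y<160); b=np.arange(0,160,4); h,_=np.histogram(Y[k],bins=b); print(n,[(int(q),int(c)) for q,c in zip(b,h) if c>5])
for y0 in (62,114):
    m=(z>48)&(z<64)&(abs(Y-y0)<20)&(abs(X)<56); print(y0,cv2.minAreaRect(np.c_[X[m],Y[m]].astype(np.float32)))
m=(z>29)&(z<37)&(Y>-5)&(Y<40)&(abs(X)<45); print("wedge",cv2.minAreaRect(np.c_[X[m],Y[m]].astype(np.float32)))
save(f,"w11.png"); np.save("w11.npy",f,allow_pickle=True)
E
python3 plan.py 444.7 98 118 197.5
```

```text
clock: 32.23
eef_pos: [487.3, -157.5, 36.1]
tcp_rot: [3.14, 0.003, 1.764]
contact_force: [-1.2, -14.4, 1.3]
opening: 0.503
grasp_force: 7.3
clock: 32.9
eef_pos: [488.9, -163.1, 128.2]
tcp_rot: [3.139, 0.001, 1.763]
contact_force: [0.8, -1.2, -0.2]
opening: 0.995
grasp_force: 0.0
tops [(52, 47), (56, 132), (60, 164), (64, 150), (68, 104), (104, 65), (108, 179), (112, 188), (116, 184), (120, 131), (124, 10)]
rim [(36, 22), (84, 49), (88, 81)]
62 ((-8.649152755737305, 61.91902160644531), (39.95904541015625, 80.6787338256836), 89.8706283569336)
114 ((-9.644535064697266, 113.59879302978516), (39.45062255859375, 80.61389923095703), 89.49050903320312)
wedge ((-2.6302947998046875, 23.935802459716797), (79.32313537597656, 27.220788955688477), 0.6101170182228088)
t 32.95 pos [ 489.2 -163.2  128.3] yaw 101.0 open 1.00 grip 0.0 F [ 0.69 -0.39  1.52]
turn [ 4.000e-04  1.400e-03 -5.361e-01] then shift(units) [-1.446 10.5    0.411]
```

View pics/w11.png

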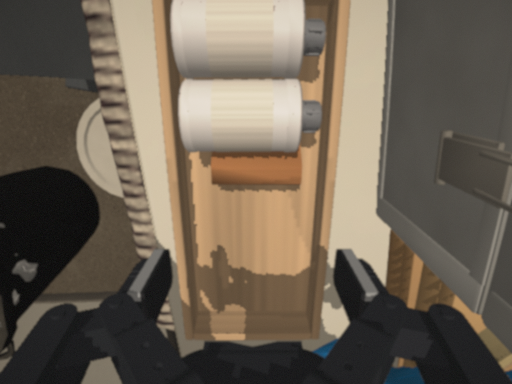

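The view shows both cartridges snug, at (240,38) and (243,115), with the wedge tight against them at (255,168). Now for the lightest.

```bash

python3 -m inch '[[0,0,-0.0383,0,0,0,0],[0,0,-0.0383,0,0,0,0],[0,0,-0.0383,0,0,0,0],[0,0,-0.0383,0,0,0,0],[0,0,-0.0383,0,0,0,0],[0,0,-0.0383,0,0,0,0],[0,0,-0.0383,0,0,0,0],[0,0,-0.0383,0,0,0,0]]' >/dev/null
python3 -m inch '[[0,0,-0.0383,0,0,0,0],[0,0,-0.0383,0,0,0,0],[0,0,-0.0383,0,0,0,0],[0,0,-0.0383,0,0,0,0],[0,0,-0.0383,0,0,0,0],[0,0,-0.0383,0,0,0,0],[0,0,0,-0.12,0.6,0,0],[0,0,0,-0.12,0.9,0,0]]' >/dev/null
python3 -m inch '[[0,0,0,-0.12,0.9,0,0],[0,0,0,-0.12,0.9,0,0],[0,0,0,-0.12,0.9,0,0],[0,0,0,-0.12,0.9,0,0],[0,0,0,-0.12,0.9,0,0],[0,0,0,-0.12,0.9,0,0],[0,0,0,-0.12,0.9,0,0],[0,0,0,-0.12,0.9,0.2,0]]' >/dev/null
python3 -m inch '[[0,0,0,-0.12,0.9,0.2,0],[0,0,0,-0.12,0.9,0,0],[0,0,0,0,0,0,0],[0,0,0,0,0,0,0]]'
python3 plan.py 444.7 98 38 197.5
python3 - <<'E'
from h import *
f=grab_frame("wrist"); P=cloud(f); z=P[...,2]
m=(z>20)&(z<60)&(np.hypot(P[...,0]-445,P[...,1]-98)<65); print(m.sum(),cv2.minAreaRect(P[m][:,:2].astype(np.float32)))
E
```

```text
clock: 35.28
eef_pos: [442.2, 98.9, 114.6]
tcp_rot: [3.141, -0.002, -2.834]
contact_force: [0.5, -0.2, 0.3]
opening: 1.002
grasp_force: 0.0
t 35.28 pos [442.2  98.9 114.6] yaw 197.6 open 1.00 grip 0.0 F [ 0.47 -0.17  0.27]
turn [ 0.0001 -0.0005  0.0008] then shift(units) [-0.084 -0.065  3.063]
7273 ((450.57269287109375, 100.77301025390625), (96.81080627441406, 51.57728576660156), 17.538597106933594)
```

```bash

python3 -m inch '[[0,0,0,-0.05,-0.05,0.7,0],[0,0,0,0,0,0.9,0],[0,0,0,0,0,0.9,0],[0,0,0,0,0,0.56,0],[0,0,0,0,0,0,0.3],[0,0,0,0,0,0,1],[0,0,0,0,0,0,1],[0,0,0,0,0,0,1]]' 40
python3 -m inch '[[0,0,0,0,0,0,1],[0,0,0,0,0,-0.4,1],[0,0,0,0,0,-0.8,1],[0,0,0,0,0,-0.8,1],[0,0,0,0,0,-0.8,1],[0,0,0,0,0,-0.8,1],[0,0,0,0,0,-0.7,1],[0,0,0,0,0,0,1]]'
python3 plan.py 462.6 -72.6 140 191.1
```

```text
clock: 36.0
eef_pos: [445.2, 97.1, 39.9]
tcp_rot: [-3.141, 0.001, -2.836]
contact_force: [-0.7, -0.1, -2.8]
opening: 0.591
grasp_force: 42.0
clock: 36.67
eef_pos: [446.5, 97.9, 150.4]
tcp_rot: [-3.141, 0.006, -2.836]
contact_force: [0.9, 0.5, -2.7]
opening: 0.588
grasp_force: 43.1
t 36.67 pos [446.5  97.9 150.4] yaw 197.5 open 0.59 grip 43.1 F [ 0.89  0.55 -2.69]
turn [-0.0001  0.002   0.0357] then shift(units) [ 0.682 -6.815  0.415]
```

```bash

python3 -m inch '[[0,0,0.0357,0.06,-0.7,0,1],[0,0,0,0.08,-0.87,0,1],[0,0,0,0.08,-0.87,0,1],[0,0,0,0.08,-0.87,0,1],[0,0,0,0.08,-0.87,0,1],[0,0,0,0.08,-0.87,0.1,1],[0,0,0,0.08,-0.87,0.1,1],[0,0,0,0.08,-0.87,0.1,1]]'>/dev/null
python3 -m inch '[[0,0,0,0,0,0,1],[0,0,0,0,0,0,1],[0,0,0,0,0,0,1]]'
python3 plan.py 463.7 -72.5 98 191.1
```

```text
clock: 37.58
eef_pos: [463.5, -71.5, 138.7]
tcp_rot: [3.141, -0.001, -2.949]
contact_force: [-0.6, -0.1, -3.3]
opening: 0.594
grasp_force: 43.1
t 37.58 pos [463.5 -71.5 138.7] yaw 191.0 open 0.59 grip 43.1 F [-0.58 -0.14 -3.3 ]
turn [ 0.0002 -0.0002 -0.0003] then shift(units) [-1.000e-03 -4.000e-02  1.629e+00]
```

```bash

python3 -m inch '[[0,0,0,0,-0.04,0.4,1],[0,0,0,0,0,0.6,1],[0,0,0,0,0,0.4,1],[0,0,0,0,0,0.2,1],[0,0,0,0,0,0,1],[0,0,0,0,0,0,1]]'
python3 plan.py 463.7 -72.5 93 191.1
```

```text
clock: 38.08
eef_pos: [464.0, -72.5, 98.7]
tcp_rot: [3.141, -0.001, -2.948]
contact_force: [0.0, 0.4, -3.9]
opening: 0.591
grasp_force: 43.2
t 38.08 pos [464.  -72.5  98.7] yaw 191.1 open 0.59 grip 43.2 F [ 0.04  0.35 -3.86]
turn [ 0.0001 -0.0003  0.0001] then shift(units) [0.012 0.001 0.229]
```

```bash

python3 -m inch '[[0,0,0,0,0,0.1,1],[0,0,0,0,0,0.05,1],[0,0,0,0,0,0.03,1],[0,0,0,0,0,0,1]]'
python3 -m inch '[[0,0,0,0,0,0.03,1],[0,0,0,0,0,0,1]]'
```

```text
clock: 38.42
eef_pos: [464.3, -72.8, 94.6]
tcp_rot: [-3.142, 0.0, -2.948]
contact_force: [0.8, 0.2, -3.5]
opening: 0.591
grasp_force: 43.2
clock: 38.58
eef_pos: [464.2, -72.8, 93.8]
tcp_rot: [-3.142, 0.0, -2.948]
contact_force: [-0.0, -0.4, -2.5]
opening: 0.59
grasp_force: 43.2
```

```bash

python3 -m inch '[[0,0,0,0,0,0.02,1],[0,0,0,0,0,0,1]]'
python3 -m inch '[[0,0,0,0,0,0.02,1],[0,0,0,0,0,0,1],[0,0,0,0,0,0,1]]'
```

```text
clock: 38.75
eef_pos: [464.3, -72.8, 93.3]
tcp_rot: [-3.142, 0.0, -2.948]
contact_force: [-0.8, -0.2, -2.3]
opening: 0.591
grasp_force: 43.2
clock: 39.0
eef_pos: [464.3, -72.8, 93.2]
tcp_rot: [-3.142, 0.0, -2.948]
contact_force: [-2.4, -0.1, 5.7]
opening: 0.591
grasp_force: 44.0
```

```bash

python3 -m inch '[[0,0,0,0,0,-0.02,1],[0,0,0,0,0,0,1]]'
python3 -m inch '[[0,0,0,0,0,0,0.36],[0,0,0,0,0,0,0.3],[0,0,0,0,0,0,0.2],[0,0,0,0,0,0,0.2],[0,0,0,0,0,-0.3,0.2],[0,0,0,0,0,-0.7,0.2],[0,0,0,0,0,-0.9,0.2],[0,0,0,0,0,-0.9,0.2]]'
python3 - <<'E'
from h import *
f=grab_frame("wrist"); P=cloud(f); z=P[...,2]; a=np.radians(11.1);ex=np.array([np.cos(a),np.sin(a)]);ey=np.array([-np.sin(a),np.cos(a)])
d=P[...,:2]-[487.8,-157.3]; X=d@ex;Y=d@ey
m=(z>93)&(z<110)&(abs(Y-88)<26)&(abs(X)<60)&(f["z_map"]>0); print("top",m.sum(),cv2.minAreaRect(np.c_[X[m],Y[m]].astype(np.float32)),np.percentile(z[m],[50,99]))
m=(z>45)&(z<62)&(abs(Y-50)<20)&(abs(X)<56); print("low",cv2.minAreaRect(np.c_[X[m],Y[m]].astype(np.float32)))
save(f,"w12.png")
E
```

```text
clock: 39.17
eef_pos: [464.2, -72.8, 93.3]
tcp_rot: [-3.141, 0.0, -2.948]
contact_force: [-1.0, 0.3, -0.5]
opening: 0.591
grasp_force: 43.2
clock: 39.83
eef_pos: [463.8, -72.7, 164.3]
tcp_rot: [3.141, -0.001, -2.948]
contact_force: [0.3, -0.2, 0.3]
opening: 0.802
grasp_force: 0.0
top 6091 ((-8.115829467773438, 88.62694549560547), (42.90802764892578, 81.06875610351562), 89.890869140625) [101.6613705  104.80008946]
low ((-4.386985778808594, 49.71424865722656), (29.434804916381836, 94.222412109375), 83.14872741699219)
```

View pics/w12.png

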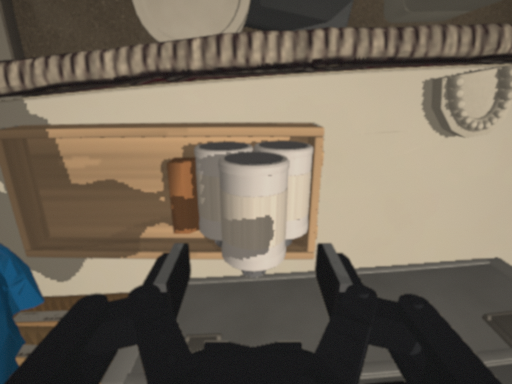

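The view shows the lightest cartridge in the hollow at (254,210), between the two lower ones at (220,190) and (288,190). The wedge at (183,195) is tight against them and the gripper is clear.

```bash
python3 -m inch '[[0,0,0,0,0,-0.5,0.2],[0,0,0,0,0,0,0.2],[0,0,0,0,0,0,0.2]]'; python3 -c "
from rig import r; print(r.sign_off())"
```

```text
clock: 40.13
eef_pos: [464.6, -72.9, 176.4]
tcp_rot: [-3.141, 0.002, -2.948]
contact_force: [-0.9, -0.3, -1.1]
opening: 0.8
grasp_force: 0.0
the job is handed in; nothing more can be done
None
```

The job is handed in at about 40 s: the two heavier cartridges (about 0.60 and 0.47 kg) lie crosswise, wedged snug against the end wall, and the lightest (about 0.32 kg) rests in the hollow on top; the cast, bur block and pliers were not touched.

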